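# Index the gel levelling table and wedge its platform up

### The job

Turn the small levelling table clockwise by its upright red peg until it rests against its index stop. Then take the orange wedge by its black handle and, with the wedge flat on the bench, slide its thin edge straight in under the platform's roller until the roller end is just lifted off its rests, by about 4 mm and never 10 mm. Finish while still gripping the wedge there; lift the platform only with the wedge, never with the gripper, and leave the other things alone.

Things in the scene. Friction and masses are not known exactly. Their poses are not given: they have to be found in the camera images.
- stand: grey round base of the levelling table, 120 mm across, fixed to the bench. Origin: centre of its underside, on the turning axis; z up. Its -x axis is the direction in which the platform's roller arm points (from the turning axis outward) once the table is against its index stop.
- turntable (a joint): turning angle of the aluminium table on the stand, rad, positive anticlockwise from above; 0 = against the index stop (a hard stop), range 0 to 1.3. Starts well away from 0, stays where it is left (friction 0.15 N m). At angle q the roller arm and peg are turned by q about the vertical axis from where they are at 0.
- peg (a point): middle of the upright round red peg on the turntable, 61 mm above the bench, 90 mm from the turning axis (at stand +y when the angle is 0). Peg: 16 mm diameter, free from 30 to 84 mm above the bench; the edge of the platform is 42 mm from its axis. Site axes turn with the table.
- platform (a joint): tilt of the white platform (110 x 96 mm, top 42 mm above the bench; an empty dish 91 mm wide, 16 mm high is fixed on it), rad; 0 = on its rests, positive = roller end raised. Free hinge, closes under its own weight (about 2 N at the roller). Hinge line 168 mm behind the roller, so 0.024 = 4 mm of lift.
- roller (a point): lowest point of the steel roller (10 mm diameter, 36 mm long, lying across) under the outer end of the platform's blue arm, 120 mm from the turning axis; 10 mm above the bench while the platform lies on its rests. The arm is 36 mm wide, its top 42 mm high. Behind the roller, toward the axis, 60 mm are free up to the stand.
- wedge: loose orange wedge, 96 x 44 mm, 0.25 kg. Origin: on the bench under the centre of its upright black handle (24 mm along x, 14 along y, 22 to 80 mm high); +x points to the thin edge, 80 mm off. Ramp: 4 mm high at the thin edge, rising 3 mm in 10 to 22 mm at x = 20 mm, then level to x = -16 mm. It meets the roller when the thin edge is 19 mm past it; 4 mm of lift needs 33 mm.
- beaker: small glass beaker, 53 mm across, 64 mm high; bystander, origin under its centre
- erlenmeyer: stoppered conical flask, 69 mm across, 143 mm high; bystander, origin under its centre
- wash_bottle: white wash bottle with red cap, 72x113x216 mm; bystander, origin under its centre
- petri_dish: loose petri dish on the bench, 91 mm across, 16 mm high; bystander, origin under its centre
- tape: roll of tape lying flat, 96 mm across, 25 mm high; bystander, origin under its centre

How it is judged (in metres and radians):
On the way, in this order (a step that is already met when the one before it is completed fails the run):
1. the table has been turned against its index stop, the platform still on its rests (value of joint turntable below 0.06 rad and value of joint platform below 0.004 rad), for 0.2 s.
2. the gripped wedge, in contact with the platform, has begun to lift it (value of joint platform above 0.007 rad and contact force between wedge and platform above 0.3 N and contact force between the fingers and wedge above 1 N), for 0.2 s.
At the end, for the whole second after the job is handed in: Table within 0.08 rad of its stop; platform tilt 0.007 to 0.041 rad (roller up 1.2 to 7 mm), carried by the wedge (over 0.3 N), not the robot; wedge flat on the bench (4 mm, 0.06 rad), within 0.2 rad of the stand's x axis, at rest, still gripped (over 1 N) (all of step 2 and value of joint turntable below 0.08 rad and value of joint platform below 0.041 rad and contact force between the arm and platform below 0.3 N and height (world z) of wedge below 0.004 m and angle between wedge's own z axis and vertical below 0.06 rad and angle between the x axis of wedge and the x axis of stand, either way round below 0.2 rad and linear speed of wedge below 0.02 m/s); the arm keeps its last pose, push and grip.
It fails at once if the roller end is lifted 10 mm or more (value of joint platform above 0.06 rad).
It fails at once if the robot presses against the platform itself (contact force between the arm and platform above 2 N).
It fails at once if a bystander is moved (distance of any of beaker, erlenmeyer, wash_bottle, petri_dish, tape from where it was at the start of the episode above 0.03 m).
It also fails if it takes over 48 s, if anything falls off the work surface, if the arm or the gripper's body presses on something with over 40 N, if the wrist force passes 120 N, or if a joint passes its speed limit or range.

### The arm

A 7-joint arm with a two-finger parallel gripper is mounted at the origin on a cart in front of the work surface, level with it; the furniture and walls round the work are solid. World frame = base frame: x ahead of the robot, y to its left, z up, the work surface at z = 0. Lengths are in mm, angles in rad, forces in N, time in s.
With the tool pointing down it reaches from about 400 to 875 mm from the base axis. Payload 4.4 kg.
Tool frame: the origin (TCP) lies at the very end of the fingers, on their centre line; the grasp point (between the pads) lies 19 mm behind it (ctrl.grip_point_offset is the distance from the TCP to the grasp point, in mm); z points along the fingers, y is the line along which they close (so a half turn about z gives the same grasp; the last joint's range is limited). The gripper opens to 85 mm and grips with 20 to 120 N. Pads are 22 mm wide; open, the fingers measure 114 mm over their backs; the gripper's body (76 mm by 85 mm) begins 54 mm behind the grasp point. The pads swing forward as they close: fully open they stand 13 mm farther back than shut.
Start: joints at [1.079, 0.628, 0.038, 1.517, -0.027, 0.996, -0.02], TCP at [268.51, -591.963, 231.313] pointing down, gripper open.
Joint ranges: [-3.06, 3.06], [-0.37, 2.12], [-1.25, 1.32], [0.18, 2.47], [-1.1, 4.24], [0.23, 1.98], [-2.94, 2.94]. Speed limits (rad/s): [2.57, 2.57, 3.14, 3.14, 3.14, 3.14, 3.14].

### API

Orientations are given as [roll, pitch, yaw] about the fixed x, y, z axes, in that order (R = Rz(yaw) Ry(pitch) Rx(roll)).
In Python, from cell import ctrl gives the robot as it stands.
- The arm moves only by the tool jog_arm, never from a script. Its argument "increments" is one flat list of numbers, 7 for each row, row after row: the finger opening in cm, from 0 to 8.54, then the shift along the tool's x, y, z in cm, then the turn, a rotation vector about the tool's x, y, z in degrees. In form: [fingers, x, y, z, rx, ry, rz, fingers, x, y, z, rx, ry, rz, ...]. A call has 1 to 20 rows; each row is the pose to reach, as a shift and turn from the pose commanded when the call began, along the tool's axes at that moment; what a row does not reach only later rows make up. A row lasts 1/10 s, in which the tool goes at most 50 mm and 8.59 degrees, less where a joint would pass 70% of its speed; a pose out of reach is approached as far as the arm can. A call with a gripper value outside its range is refused whole. The fingers move at their own pace and stop on an object; the grip force is fixed at half the most. Time passes only in rows, so rows that repeat a pose let the fingers close. It gives the time, the measured TCP pose, the force, the opening and the grip force at its end, in the units of the state.
- ctrl.read_state(): the state, without advancing time (a new reading comes with each control period).
- ctrl.get_image(name): name is "side" or "top"; returns the picture (480x640x3 uint8, red, green, blue); there is no depth.
- ctrl.camera_params(name): a dict with "fx", "fy", "cx", "cy" (pixels), "extrinsics" (4x4, takes a point from world to camera coordinates). Camera axes: x right, y down, z forward; pixel columns grow to the right and rows downward; lengths in mm; the calibration is good to about 2 mm. A picture is of the moment at which its call begins. camera_params takes no time and is no camera call.
- ctrl.finish_job(): hands the job in; it is judged then, once.
The state is a dict: "clock": time; "qpos": joint angles; "qd": joint speeds; "tau": joint torques, N m; "eef_pos": TCP position; "tool_rot": TCP orientation; "force": force on the tool from outside, world axes, zero at the start; "torque": the same for the moment, N m; "width": finger opening in mm; "gripper_force": force on a finger pad.
Only numpy, scipy, OpenCV 4.12 (cv2) and the standard library are available. Lean on these libraries where they do the work, as an engineer would, in place of code of your own. Each camera call takes 0.05 s, during which the arm holds its last target. There are 200 camera calls.

## Working session

There is one attempt and no reset: what is moved stays moved. The work goes in short steps, Python scripts to look and compute and a tool call to move; the robot and the scene stay as the last step left them, time stands still between calls to the robot, and variables do not carry over. Pictures are saved under pics/ and viewed, at most 10 in all, crops included, and the job is handed in when it is done.

Besides the shell and the picture viewer there is one more tool, called by a JSON object that holds its "name" and its "arguments", one argument or row to a line. jog_arm: Moves the arm, as the interface text tells. Its arguments: {"type":"object","properties":{"increments":{"type":"array","items":{"type":"number"}}},"required":["increments"]}

```bash
mkdir -p pics; python3 - <<'E'
from cell import ctrl
import cv2,numpy as np
for n in("top","side"):
    cv2.imwrite(f"pics/{n}0.png",ctrl.get_image(n)[:,:,::-1]); p=ctrl.camera_params(n); print(p)
print(ctrl.read_state())
E
```

```text
{'fx': 446.30908245080445, 'fy': 446.30908245080445, 'cx': 315.16940775436467, 'cy': 236.9432876641508, 'extrinsics': array([[-1.58303336e-02, -9.99665535e-01,  2.04504043e-02,
        -2.77084498e+02],
       [-9.99001665e-01,  1.49586921e-02, -4.20940635e-02,
         4.93540498e+02],
       [ 4.17740732e-02, -2.10963510e-02, -9.98904335e-01,
         9.53118800e+02],
       [ 0.00000000e+00,  0.00000000e+00,  0.00000000e+00,
         1.00000000e+00]])}
{'fx': 473.355290582062, 'fy': 473.355290582062, 'cx': 316.92259210100883, 'cy': 237.8464177542232, 'extrinsics': array([[-8.12151590e-01, -5.83430893e-01,  4.26468658e-03,
         2.35687034e+02],
       [-3.64759407e-01,  5.02022937e-01, -7.84170610e-01,
         3.75090046e+02],
       [ 4.55368389e-01, -6.38420993e-01, -6.20530633e-01,
         4.95997534e+02],
       [ 0.00000000e+00,  0.00000000e+00,  0.00000000e+00,
         1.00000000e+00]])}
{'clock': 0.1, 'qpos': array([ 1.07920352,  0.62925926,  0.03844595,  1.51824358, -0.02699298,
        0.9963108 , -0.02003586]), 'qd': array([-0.00046592, -0.00263952,  0.00011708, -0.00481319,  0.00086203,
        0.00052511, -0.00134947]), 'tau': array([ 2.82837522e-03, -5.64535654e+01,  1.23071060e+00, -1.93977910e+01,
        1.13332761e-02,  5.39698260e-03,  1.74518124e-05]), 'eef_pos': array([ 268.27607679, -591.44890533,  230.48523691]), 'tool_rot': array([-3.13988981e+00,  2.36627867e-05,  4.25760368e-01]), 'force': array([-0.14363613,  0.19397475, -0.1443116 ]), 'torque': array([ 0.01472403, -0.01114151, -0.01827395]), 'gripper_force': 0.0, 'width': 85.09934599275078}
```

View pics/top0.png

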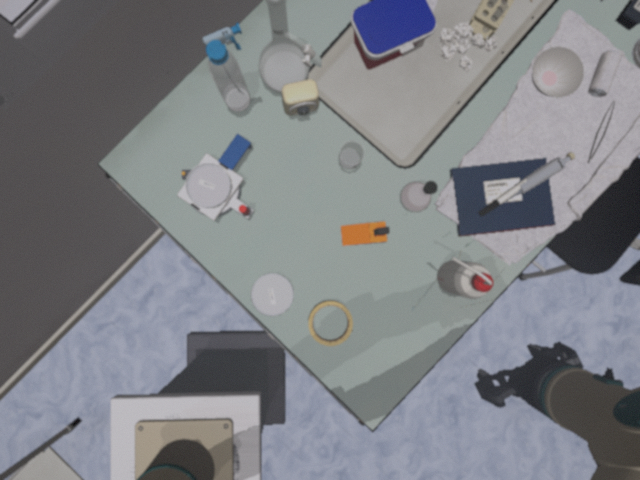

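View pics/side0.png

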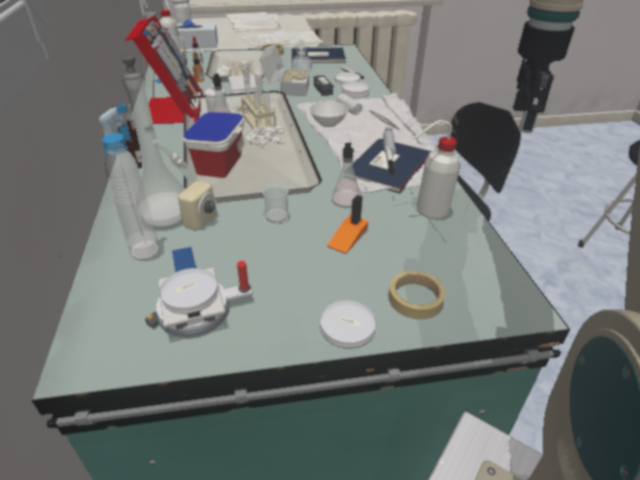

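```bash
cat > h.py <<'E'
import cv2,numpy as np
from cell import ctrl
def ray(n,uv,z):
    p=ctrl.camera_params(n);E=p['extrinsics'];R,t=E[:3,:3],E[:3,3]
    d=R.T@np.array([(uv[0]-p['cx'])/p['fx'],(uv[1]-p['cy'])/p['fy'],1]);o=-R.T@t
    return (o+d*(z-o[2])/d[2])[:3]
def proj(n,X):
    p=ctrl.camera_params(n);c=p['extrinsics']@np.r_[X,1];return np.array([p['fx']*c[0]/c[2]+p['cx'],p['fy']*c[1]/c[2]+p['cy']])
def tri(a,b):
    A=[];B=[]
    for n,uv in(('top',a),('side',b)):
        o=ray(n,uv,0);d=ray(n,uv,100)-o;d/=np.linalg.norm(d);P=np.eye(3)-np.outer(d,d);A.append(P);B.append(P@o)
    return np.linalg.solve(sum(A),sum(B))
def blobs(im,lo,hi,box=None,mina=8):
    m=cv2.inRange(cv2.cvtColor(im,cv2.COLOR_RGB2HSV),np.array(lo),np.array(hi))
    if box:
        k=np.zeros_like(m);k[box[1]:box[3],box[0]:box[2]]=1;m=m*k
    cs,_=cv2.findContours(m,cv2.RETR_EXTERNAL,cv2.CHAIN_APPROX_NONE)
    return [(cv2.contourArea(c),cv2.minAreaRect(c),c) for c in cs if cv2.contourArea(c)>=mina]
E
python3 - <<'E'
from h import *
t=cv2.imread('pics/top0.png')[:,:,::-1].copy();s=cv2.imread('pics/side0.png')[:,:,::-1].copy()
def show(l,im,lo,hi,box):
    for a,r,c in blobs(im,lo,hi,box): print(l,a,np.round(r[0],1),np.round(r[1],1),round(r[2],1))
show('wedge top',t,(5,150,120),(20,255,255),(330,210,400,255))
show('wedge side',s,(5,150,120),(20,255,255),(310,190,380,260))
show('hand top',t,(0,0,0),(180,255,70),(365,215,400,250))
show('hand side',s,(0,0,0),(180,255,70),(340,185,372,230))
show('peg top',t,(0,120,80),(8,255,255),(230,195,260,225))
show('peg top b',t,(170,120,80),(180,255,255),(230,195,260,225))
show('peg side',s,(0,120,80),(8,255,255),(230,250,260,300))
show('arm top',t,(100,100,60),(125,255,255),(210,130,260,175))
big=cv2.resize(t[125:265,165:405],None,fx=3.3,fy=3.3,interpolation=cv2.INTER_CUBIC);cv2.imwrite('pics/c1.png',big[:,:,::-1])
big=cv2.resize(s[180:340,130:380],None,fx=3.2,fy=3.2,interpolation=cv2.INTER_CUBIC);cv2.imwrite('pics/c2.png',big[:,:,::-1])
E
```

```text
wedge top 627.0 [363.4 233.3] [18.4 42.6] 84.8
wedge side 656.5 [347.6 233.5] [20.9 42.6] 38.7
hand top 30.0 [381.  230.8] [ 4.1 12.4] 81.9
hand side 156.5 [356.2 209.5] [ 7.5 25.4] 3.6
peg top 27.0 [242.8 208.8] [6.4 5.7] 45.0
peg side 153.0 [242.4 274.6] [27.4  7.3] 84.6
arm top 466.5 [234.2 151.8] [15.7 32.4] 35.5
```

View pics/c1.png

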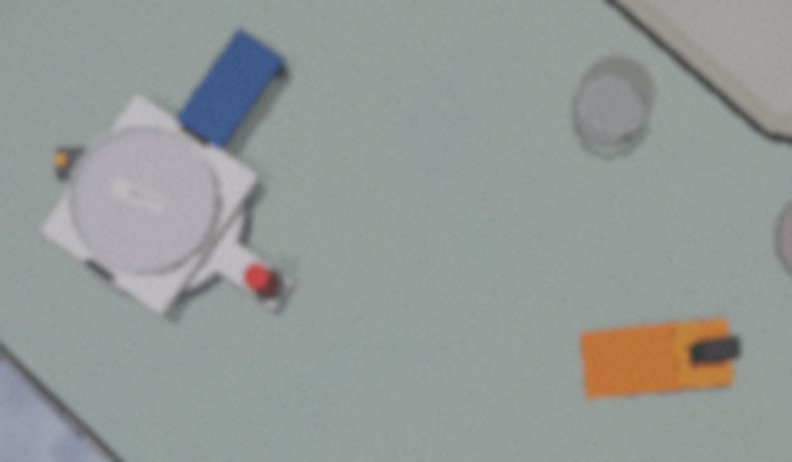

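View pics/c2.png

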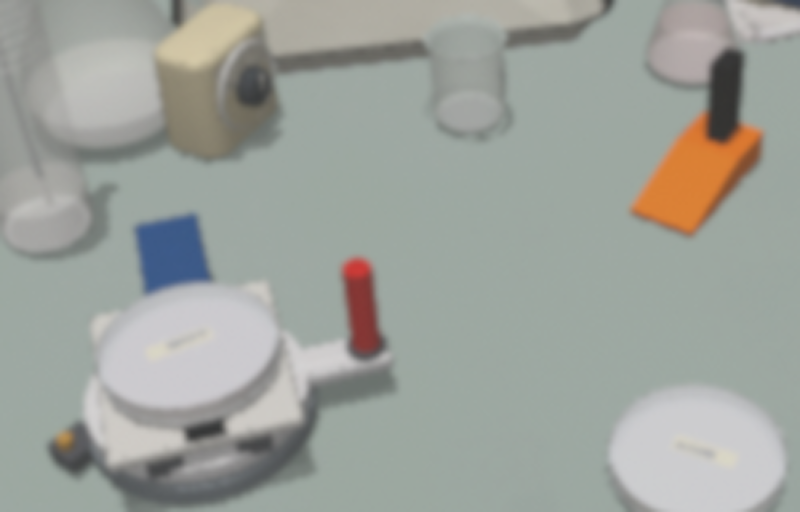

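```bash
python3 - <<'E'
from h import *
np.set_printoptions(precision=1,suppress=True)
c=lambda u,v:(u/3.3+165,v/3.3+125)
print('base px',proj('top',[0,0,0]))
pl=np.array([ray('top',c(*p),42) for p in((138,95),(258,182),(165,315),(43,230))]);print('plat',pl,pl.mean(0))
peg=ray('top',c(257,276),84);print('peg',peg, tri(c(257,276),(357/3.2+130,268/3.2+180)))
arm=np.array([ray('top',c(*p),42) for p in((241,30),(285,68),(218,147),(182,122))]);print('arm',arm)
end=arm[:2].mean(0);root=arm[2:].mean(0);print('armdir',np.degrees(np.arctan2(*(end-root)[1::-1])))
w=[ray('top',c(*p),z) for p,z in(((581,333),4),((586,398),4),((735,385),22),((726,319),22))];print('wedge',np.array(w))
w=np.array(w);d=w[:2].mean(0)-w[2:].mean(0);print('yaw',np.degrees(np.arctan2(d[1],d[0])))
print('handle',tri(c(727,348),(728/3.2+130,55/3.2+180)))
for n,p,z in(('stop',(65,160),30),('beak',(615,105),0),('erl',(830,235),40)):print(n,ray('top',c(*p),z))
for n,p in(('petri',(272,294)),('tape',(330,323)),('wash',(468,278)),('erl',(415,197)),('cam',(300,98)),('spray',(237,98))):print(n,ray('top',p,16))
E
```

```text
base px [185.4 468. ]
plat [[ 666.7  -58.5   42. ]
 [ 609.9 -134.4   42. ]
 [ 525.7  -74.8   42. ]
 [ 580.9    2.    42. ]] [595.8 -66.4  42. ]
peg [ 545.2 -139.1   84. ] [ 544.9 -139.2   81.2]
arm [[ 708.  -124.4   42. ]
 [ 683.1 -152.3   42. ]
 [ 632.7 -109.2   42. ]
 [ 649.1  -86.4   42. ]]
armdir -36.57628133789511
wedge [[ 512.9 -342.     4. ]
 [ 469.7 -344.5    4. ]
 [ 476.3 -440.4   22. ]
 [ 519.5 -435.5   22. ]]
yaw 93.9838474153816
handle [ 497.2 -425.9   78. ]
stop [627.8  -8.8  30. ]
beak [ 666.2 -367.9    0. ]
erl [ 571.4 -500.7   40. ]
petri [ 368.1 -190.1   16. ]
tape [ 304.1 -313.5   16. ]
wash [ 395.2 -614.2   16. ]
erl [ 572.9 -503.3   16. ]
cam [ 793.6 -256.2   16. ]
spray [ 794.7 -119.    16. ]
```

{"name": "jog_arm", "arguments": {
  "increments": [0,2,-1.2,0,0,0,0,0,5,-3,0,0,0,0,0,9,-5.4,0,0,0,0,0,13,-7.8,0,0,0,0,0,17,-10.2,0,0,0,0,0,21,-12.6,0,0,0,0,0,25,-15,0,0,0,0,0,29,-17.4,0,0,0,0,0,33,-19.7,0,0,0,0,0,37,-22.1,0,0,0,0,0,40,-24,0,0,0,0,0,42.5,-25.4,0,0,0,0,0,43.8,-26.2,0,0,0,0,0,43.8,-26.2,0,0,0,0,0,43.8,-26.2,0,0,0,0]
}}

```text
clock: 1.6
eef_pos: [558.1, -174.0, 231.1]
tool_rot: [3.141, 0.002, 0.424]
force: [0.8, 0.2, 0.4]
width: -0.1
gripper_force: 0.0
```

{"name": "jog_arm", "arguments": {
  "increments": [0,0,0,3,0,0,0,0,0,0,7,0,0,0,0,0,0,11,0,0,0,0,0,0,15,0,0,0,0,0,0,17.5,0,0,0,0,0,0,18.4,0,0,0,0,0,0,18.4,0,0,0]
}}

```text
clock: 2.3
eef_pos: [557.7, -174.1, 46.5]
tool_rot: [-3.141, 0.003, 0.423]
force: [0.1, -0.2, -0.2]
width: -0.3
gripper_force: 0.0
```

```bash
python3 - <<'E'
from h import *
t=ctrl.get_image('top')
cv2.imwrite('pics/t1.png',cv2.resize(t[125:265,165:405],None,fx=3.3,fy=3.3,interpolation=cv2.INTER_CUBIC)[:,:,::-1])
print(ctrl.read_state()['eef_pos'],ctrl.read_state()['force'])
# push path: tool-frame cm shifts so the TCP stays 23 mm behind peg
y=0.424;n=np.array([-np.sin(y),np.cos(y)]);ax=np.array([597,-66]);p0=ctrl.read_state()['eef_pos'][:2]
for a in range(-126,-196,-5):
    a=np.radians(a);d=ax+90*np.array([np.cos(a),np.sin(a)])-23*n-p0
    print(round(np.degrees(a)),np.round([d@[np.cos(y),np.sin(y)]/10,d@[np.sin(y),-np.cos(y)]/10],1))
E
```

```text
[ 558.89800338 -174.028874     47.76474373] [ 0.68845131 -0.56054724 -0.29100437]
-126 [ 0.1 -1.5]
-131 [-0.3 -2.2]
-136 [-0.6 -2.9]
-141 [-0.8 -3.7]
-146 [-1.  -4.5]
-151 [-1.1 -5.2]
-156 [-1.1 -6. ]
-161 [-1.  -6.8]
-166 [-0.9 -7.6]
-171 [-0.8 -8.4]
-176 [-0.5 -9.1]
-181 [-0.2 -9.8]
-186 [  0.1 -10.5]
-191 [  0.6 -11.2]
```

View pics/t1.png

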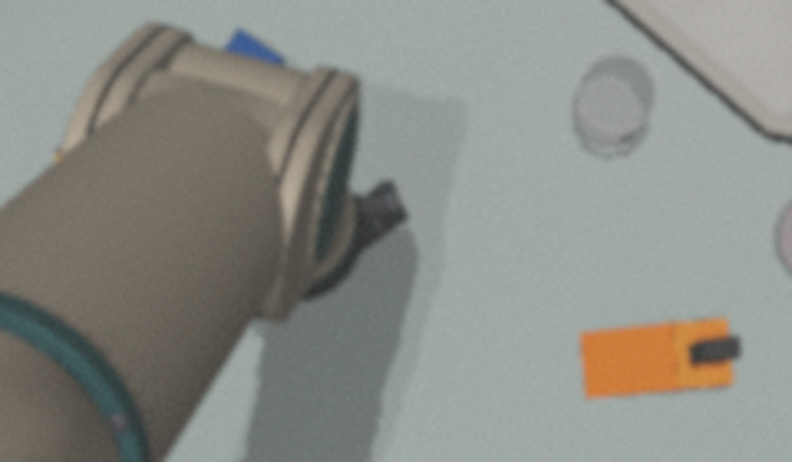

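{"name": "jog_arm", "arguments": {
  "increments": [0,0.1,-0.8,0,0,0,0,0,0.1,-1.5,0,0,0,0,0,-0.1,-1.9,0,0,0,0,0,-0.3,-2.2,0,0,0,0,0,-0.4,-2.6,0,0,0,0,0,-0.6,-2.9,0,0,0,0,0,-0.7,-3.3,0,0,0,0,0,-0.8,-3.7,0,0,0,0,0,-0.9,-4.1,0,0,0,0,0,-1,-4.5,0,0,0,0,0,-1.1,-5.2,0,0,0,0,0,-1.1,-5.2,0,0,0,0]
}}

```text
clock: 3.55
eef_pos: [526.7, -127.8, 47.0]
tool_rot: [-3.139, 0.001, 0.427]
force: [0.3, -0.5, 0.8]
width: 0.1
gripper_force: 0.0
```

```bash
python3 - <<'E'
from h import *
s=ctrl.get_image('side')
cv2.imwrite('pics/s2.png',cv2.resize(s[180:340,130:380],None,fx=3.2,fy=3.2,interpolation=cv2.INTER_CUBIC)[:,:,::-1])
print(ctrl.read_state())
E
```

```text
{'clock': 3.6, 'qpos': array([ 0.1763701 ,  0.75345141,  0.01662742,  1.95696624, -0.03029728,
        0.43243973, -0.9276482 ]), 'qd': array([ 0.00509199,  0.0029982 ,  0.0016343 , -0.01765141,  0.00163104,
       -0.00123073,  0.00022991]), 'tau': array([ 1.10295766e-01, -5.27070737e+01,  1.20171256e+00, -9.36293453e+00,
        2.26550165e-02,  4.14910493e-02, -1.71554979e-02]), 'eef_pos': array([ 527.35106431, -127.98006826,   47.13125746]), 'tool_rot': array([-3.13992533e+00,  7.12760376e-05,  4.27128594e-01]), 'force': array([ 0.70146982, -0.18445318, -0.67745633]), 'torque': array([ 0.00648727, -0.04221362,  0.07726019]), 'gripper_force': 0.0, 'width': 0.44190323508711316}
```

View pics/s2.png

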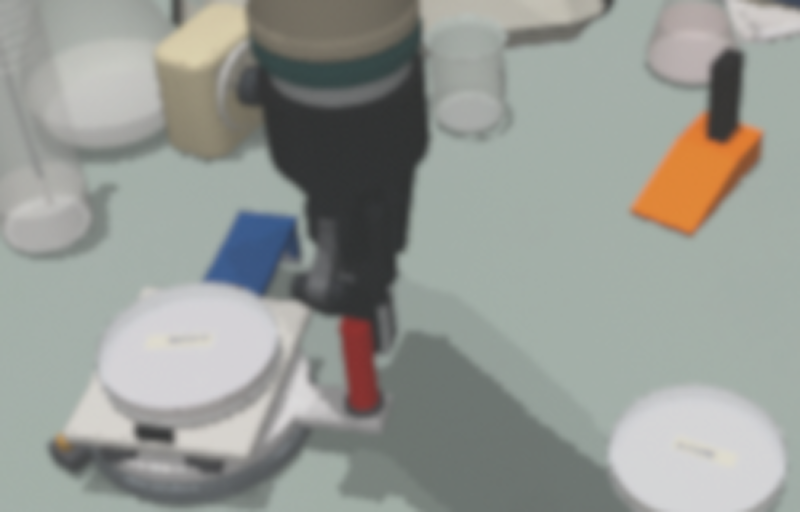

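{"name": "jog_arm", "arguments": {
  "increments": [0,0,-0.4,0,0,0,0,0,0,-0.8,0,0,0,0,0,0,-1.2,0,0,0,0,0,0.1,-1.6,0,0,0,0,0,0.1,-2,0,0,0,0,0,0.2,-2.4,0,0,0,0,0,0.2,-2.4,0,0,0,0]
}}

```text
clock: 4.3
eef_pos: [519.5, -105.7, 47.3]
tool_rot: [-3.141, -0.0, 0.427]
force: [0.9, 0.0, -0.5]
width: -0.1
gripper_force: 0.0
```

{"name": "jog_arm", "arguments": {
  "increments": [0,0,-0.2,0,0,0,0,0,0.1,-0.4,0,0,0,0,0,0.1,-0.6,0,0,0,0,0,0.1,-0.8,0,0,0,0,0,0.1,-0.8,0,0,0,0]
}}

```text
clock: 4.8
eef_pos: [517.7, -98.7, 47.4]
tool_rot: [3.142, -0.001, 0.426]
force: [0.5, -0.8, -1.0]
width: 0.1
gripper_force: 0.5
```

{"name": "jog_arm", "arguments": {
  "increments": [0,0,-0.2,0,0,0,0,0,0.1,-0.4,0,0,0,0,0,0.2,-0.6,0,0,0,0,0,0.2,-0.8,0,0,0,0,0,0.2,-0.8,0,0,0,0]
}}

```text
clock: 5.3
eef_pos: [515.9, -90.6, 47.4]
tool_rot: [-3.141, -0.0, 0.426]
force: [1.4, -0.9, 0.4]
width: 0.3
gripper_force: 0.5
```

```bash
python3 - <<'E'
from h import *
s=ctrl.get_image('side')
cv2.imwrite('pics/s3.png',cv2.resize(s[180:340,130:380],None,fx=3.2,fy=3.2,interpolation=cv2.INTER_CUBIC)[:,:,::-1])
print(ctrl.read_state()['eef_pos'],ctrl.read_state()['force'])
E
```

```text
[515.65648273 -90.6860497   47.33737713] [ 1.26744318 -0.36299193  0.3165809 ]
```

View pics/s3.png

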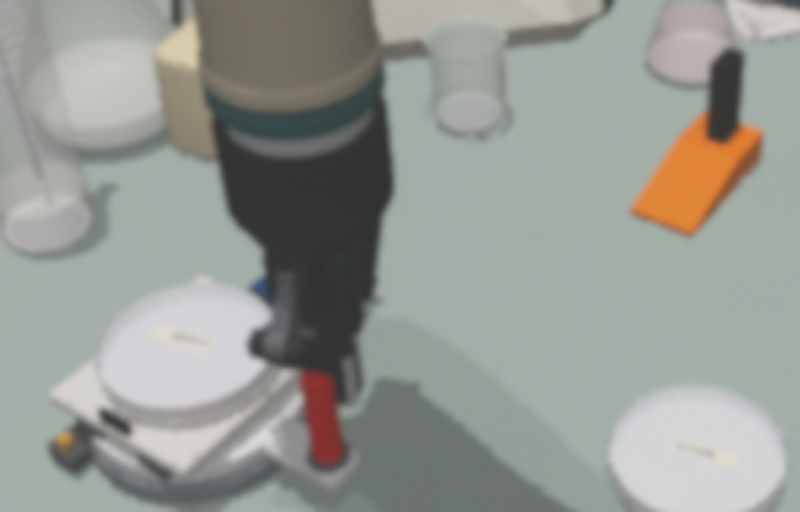

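{"name": "jog_arm", "arguments": {
  "increments": [0,0.1,-0.2,0,0,0,0,0,0.2,-0.4,0,0,0,0,0,0.3,-0.6,0,0,0,0,0,0.3,-0.7,0,0,0,0,0,0.3,-0.7,0,0,0,0]
}}

```text
clock: 5.85
eef_pos: [515.2, -84.9, 47.3]
tool_rot: [3.14, 0.001, 0.425]
force: [-0.1, -5.0, 0.6]
width: 0.2
gripper_force: 2.3
```

{"name": "jog_arm", "arguments": {
  "increments": [0,0.1,-0.2,0,0,0,0,0,0.2,-0.4,0,0,0,0,0,0.3,-0.6,0,0,0,0,0,0.3,-0.7,0,0,0,0,0,0.3,-0.7,0,0,0,0]
}}

```text
clock: 6.35
eef_pos: [515.2, -84.8, 47.4]
tool_rot: [3.133, 0.003, 0.419]
force: [-0.2, -20.7, -2.2]
width: 0.1
gripper_force: 9.4
```

{"name": "jog_arm", "arguments": {
  "increments": [0,0.3,0.5,0,0,0,0,0,0,2,0,0,0,0,0,0,4,0,0,0,0,0,0,5,-2,0,0,0,0,0,5,-6,0,0,0,3,0,8,-10,0,0,0,5,0,12,-14,0,0,0,7,0,16,-16,0,0,0,8,0,20,-16,0,0,0,8,0,24,-16,0,0,0,8,0,28,-16,0,0,0,8,0,30,-16,0,0,0,8,0,30,-16,0,0,0]
}}

```text
clock: 7.65
eef_pos: [638.7, -352.8, 206.1]
tool_rot: [3.141, 0.001, 0.422]
force: [-0.5, -0.2, 0.2]
width: 79.7
gripper_force: 0.0
```

```bash
python3 - <<'E'
from h import *
t=ctrl.get_image('top')
cv2.imwrite('pics/t4.png',cv2.resize(t[125:265,165:405],None,fx=3.3,fy=3.3,interpolation=cv2.INTER_CUBIC)[:,:,::-1])
st=ctrl.read_state();print(st['eef_pos'],st['tool_rot'])
E
```

```text
[ 638.65049567 -349.94157616  206.21051968] [-3.13995746e+00  6.21999442e-04  4.24209475e-01]
```

View pics/t4.png

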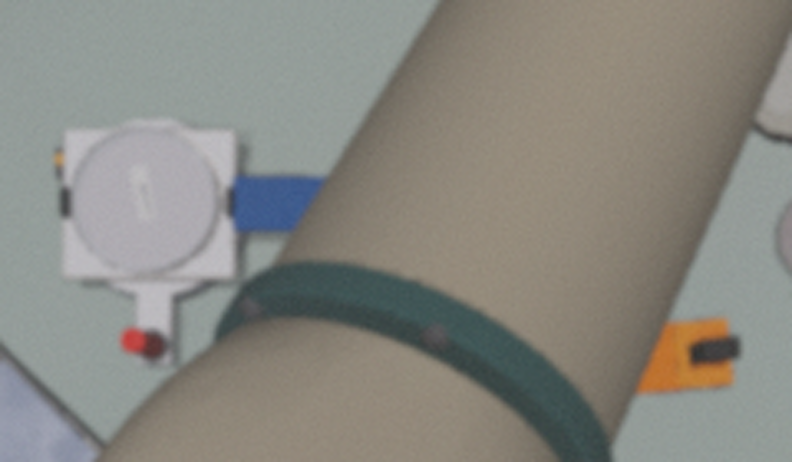

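```bash
python3 - <<'E'
from h import *
np.set_printoptions(precision=1,suppress=True)
c=lambda u,v:(u/3.3+165,v/3.3+125)
t=ctrl.get_image('top')
for a,r,k in blobs(t,(100,100,60),(125,255,255),(230,170,270,200)): print(a,k.reshape(-1,2).min(0),k.reshape(-1,2).max(0),r)
P=np.array([ray('top',c(*p),42) for p in((63,129),(237,129),(240,278),(63,278))]);print(P,P.mean(0))
print('arm edges',ray('top',c(240,178),42),ray('top',c(320,178),42),ray('top',c(240,232),42),ray('top',c(298,232),42))
peg=ray('top',c(133,341),84);print(peg,np.degrees(np.arctan2(*(peg[:2]-[597,-66])[::-1])))
st=ctrl.read_state();y=st['tool_rot'][2];d=np.array([497,-423])-st['eef_pos'][:2]
print(st['eef_pos'],y,d@[np.cos(y),np.sin(y)],d@[np.sin(y),-np.cos(y)],st['qpos'])
E
```

```text
283.5 [236 179] [259 194] ((247.5, 186.5), (15.0, 23.0), 90.0)
[[ 645.4  -10.9   42. ]
 [ 644.1 -121.3   42. ]
 [ 548.6 -122.4   42. ]
 [ 550.2  -10.5   42. ]] [597.1 -66.3  42. ]
arm edges [ 612.6 -123.    42. ] [ 612.  -173.9   42. ] [ 578.  -122.7   42. ] [ 577.5 -159.5   42. ]
[506.8 -63.9  84. ] 178.6647201165339
[ 638.8 -348.1  206.4] 0.42600354883701264 -160.0982778002455 9.599957514334669 [ 0.4  0.8  0.   1.3 -0.   1.1 -0.7]
```

{"name": "jog_arm", "arguments": {
  "increments": [8,-1,0,0,0,0,-7,8,-3,0.2,0,0,0,-14,8,-5,0.3,0,0,0,-21,8,-7,0.4,0,0,0,-28,8,-9,0.5,0,0,0,-35,8,-11,0.6,0,0,0,-42,8,-13,0.8,0,0,0,-49,8,-14.5,0.9,0,0,0,-56,8,-15.5,1,0,0,0,-63,8,-16,1,0,0,0,-69.6,8,-16,1,0,0,0,-69.6,8,-16,1,0,0,0,-69.6]
}}

```text
clock: 8.95
eef_pos: [498.3, -422.7, 207.7]
tool_rot: [3.141, -0.001, 1.64]
force: [0.1, -0.0, 0.1]
width: 79.7
gripper_force: 0.0
```

```bash
python3 - <<'E'
from h import *
t=ctrl.get_image('top');s=ctrl.get_image('side')
cv2.imwrite('pics/both.png',np.hstack([cv2.resize(x,(400,320),interpolation=cv2.INTER_CUBIC) for x in(t[150:310,260:460],s[60:260,250:500])])[:,:,::-1])
st=ctrl.read_state();print(st['eef_pos'],st['tool_rot'],st['qpos'])
E
```

```text
[ 498.51116154 -422.98470618  207.54366029] [ 3.14113939e+00 -4.41950928e-04  1.64053326e+00] [ 0.84032866  0.67283007 -0.30913205  1.52500478  0.22963015  0.97957489
  0.53576331]
```

View pics/both.png

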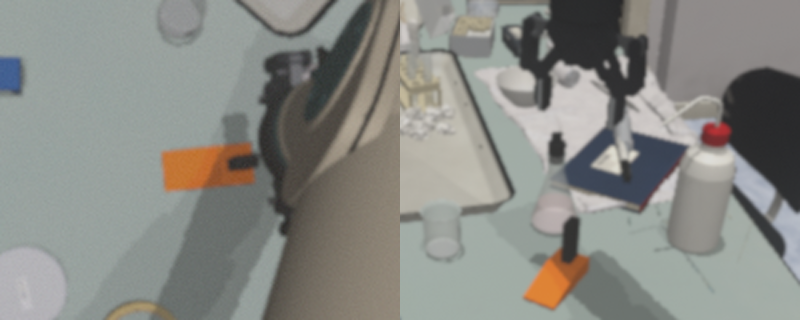

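{"name": "jog_arm", "arguments": {
  "increments": [8,0,-0.1,3,0,0,0,8,0,-0.1,7,0,0,0,8,0,-0.1,11,0,0,0,8,0,-0.1,14,0,0,0,8,0,-0.1,16.5,0,0,0,8,0,-0.1,17.5,0,0,0,8,0,-0.1,17.5,0,0,0]
}}

```text
clock: 9.75
eef_pos: [496.5, -423.2, 31.0]
tool_rot: [-3.14, -0.002, 1.641]
force: [-0.2, 0.1, 0.4]
width: 79.6
gripper_force: 0.0
```

{"name": "jog_arm", "arguments": {
  "increments": [5,0,0,0,0,0,0,3,0,0,0,0,0,0,2,0,0,0,0,0,0,1,0,0,0,0,0,0,1,0,0,0,0,0,0,0.5,0,0,0,0,0,0,0.5,0,0,0,0,0,0,0.5,0,0,0,0,0,0]
}}

```text
clock: 10.55
eef_pos: [497.1, -424.8, 33.2]
tool_rot: [3.141, 0.001, 1.64]
force: [-0.2, 0.7, 5.5]
width: 13.5
gripper_force: 59.1
```

{"name": "jog_arm", "arguments": {
  "increments": [0.5,0.5,0.5,0,0,0,0.2,0.5,1.5,1.5,0,0,0,0.6,0.5,2.5,2.5,0,0,0,1,0.5,3.5,3.5,0,0,0,1.5,0.5,4.5,4.5,0,0,0,2,0.5,5.5,5.5,0,0,0,2.5,0.5,6.5,6.5,0,0,0,3,0.5,7.5,7.5,0,0,0,3.5,0.5,8.5,8.5,0,0,0,4,0.5,9.5,9.4,0,0,0,4.4,0.5,10.3,10.1,0,0,0,4.7,0.5,10.7,10.5,0,0,0,4.8,0.5,10.7,10.5,0,0,0,4.8]
}}

```text
clock: 11.85
eef_pos: [594.4, -311.3, 33.2]
tool_rot: [3.141, 0.002, 1.557]
force: [-1.7, -1.1, 5.7]
width: 13.3
gripper_force: 59.2
```

```bash
python3 - <<'E'
from h import *
np.set_printoptions(precision=1,suppress=True)
t=ctrl.get_image('top');s=ctrl.get_image('side')
cv2.imwrite('pics/both2.png',np.hstack([cv2.resize(x,(400,320),interpolation=cv2.INTER_CUBIC) for x in(t[120:280,190:390],s[150:310,150:350])])[:,:,::-1])
st=ctrl.read_state();print(st['eef_pos'],st['tool_rot'],st['force'])
for n,im in(('top',t),('side',s)):
    for h,lo,hi in(('or',(5,150,120),(20,255,255)),('blue',(100,100,60),(125,255,255))):
        for a,r,k in blobs(im,lo,hi,(200,150,400,290),40):
            print(n,h,a,cv2.approxPolyDP(k,3,True).reshape(-1,2).tolist())
E
```

```text
[ 594.5 -311.3   33.2] [3.1 0.  1.6] [-1.  -1.3  5.7]
top blue 488.5 [[236, 181], [238, 194], [269, 193], [268, 179]]
side or 733.5 [[296, 232], [281, 235], [276, 229], [252, 255], [268, 262], [296, 238]]
side blue 444.0 [[248, 260], [235, 253], [212, 271], [223, 279], [241, 265], [247, 267]]
```

View pics/both2.png

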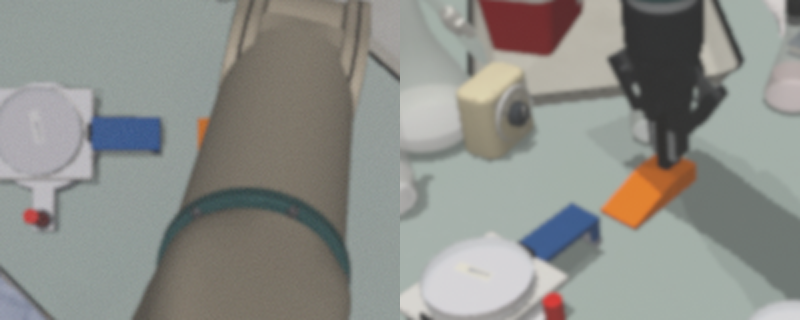

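```bash
python3 - <<'E'
from h import *
np.set_printoptions(precision=1,suppress=True)
for p in((269.3,179),(269.3,194),(237,180),(237,194)):print('arm top',ray('top',p,42))
for p in((251.5,255),(268,262.3)):print('thin side',ray('side',p,4))
t=ctrl.get_image('top')
for a,r,k in blobs(t,(5,130,100),(20,255,255),(260,150,320,230),5):print(a,k.reshape(-1,2).min(0),k.reshape(-1,2).max(0),ray('top',k.reshape(-1,2).min(0)-.5,4),ray('top',(k[:,0,0].min()-.5,k[:,0,1].max()+.5),4))
for p in((235,253),(248,260)):print('arm side',ray('side',p,42))
E
```

```text
arm top [ 611.7 -189.3   42. ]
arm top [ 579.9 -188.9   42. ]
arm top [ 610.4 -121.4   42. ]
arm top [ 580.8 -121.2   42. ]
thin side [ 611.8 -230.     4. ]
thin side [ 572.  -232.4    4. ]
17.5 [289 180] [293 191] [ 616.7 -228.3    4. ] [ 590.2 -227.9    4. ]
arm side [ 607.6 -185.    42. ]
arm side [ 575.2 -184.4   42. ]
```

{"name": "jog_arm", "arguments": {
  "increments": [0.5,0.5,0,0,0,0,0,0.5,1,0,0,0,0,0,0.5,1.5,0,0,0,0,0,0.5,2,0,0,0,0,0,0.5,2.5,0,0,0,0,0,0.5,3,0,0,0,0,0,0.5,3.5,0,0,0,0,0,0.5,4,0,0,0,0,0,0.5,4.5,0,0,0,0,0,0.5,5,0,0,0,0,0,0.5,5.4,0,0,0,0,0,0.5,5.6,0,0,0,0,0,0.5,5.6,0,0,0,0,0]
}}

```text
clock: 13.3
eef_pos: [595.7, -255.4, 33.2]
tool_rot: [3.139, 0.002, 1.557]
force: [0.7, -3.6, 6.0]
width: 13.5
gripper_force: 59.1
```

{"name": "jog_arm", "arguments": {
  "increments": [0.5,0.2,0,0,0,0,0,0.5,0.4,0,0,0,0,0,0.5,0.6,0,0,0,0,0,0.5,0.8,0,0,0,0,0,0.5,1,0,0,0,0,0,0.5,1.2,0,0,0,0,0,0.5,1.2,0,0,0,0,0]
}}

```text
clock: 14.0
eef_pos: [595.7, -246.0, 33.4]
tool_rot: [3.139, 0.005, 1.555]
force: [0.1, -7.9, 5.5]
width: 13.1
gripper_force: 59.2
```

```bash
cat > m.py <<'E'
from h import *
np.set_printoptions(precision=1,suppress=True)
t=ctrl.get_image('top');s=ctrl.get_image('side')
for n,im in(('top',t),('side',s)):
    for a,r,k in blobs(im,(100,100,60),(125,255,255),(200,150,400,290),40):
        print(n,a,r,cv2.approxPolyDP(k,2,True).reshape(-1,2).tolist())
st=ctrl.read_state();print(st['eef_pos'],st['tool_rot'],st['force'])
E
python3 m.py
```

```text
side 446.0 ((230.75672912597656, 266.9594421386719), (18.9483642578125, 35.688026428222656), 54.462318420410156) [[247, 259], [234, 253], [211, 270], [223, 279], [241, 265], [245, 264], [247, 267]]
[ 595.7 -246.    33.4] [3.1 0.  1.6] [ 1.4 -7.7  5. ]
```

```bash
cat > l.py <<'E'
from h import *
import sys,os
np.set_printoptions(precision=2,suppress=True)
s=np.mean([ctrl.get_image('side').astype(float) for _ in range(3)],0)
if sys.argv[1]=='base': np.save('base.npy',s)
b=np.load('base.npy')
g=lambda x:np.clip(x[...,2]-x[...,0],0,255).astype(np.float32)[238:285,205:255]  # blueness
B,S=g(b),g(s)
c=lambda m:np.array([(np.indices(m.shape)[i]*(m>35)*m).sum()/((m>35)*m).sum() for i in(1,0)])
print('shift px phase',cv2.phaseCorrelate(B,S,cv2.createHanningWindow(B.shape[::-1],cv2.CV_32F)),'centroid',c(S)-c(B))
X=np.array([595,-160,42.]);print('px per mm',proj('side',X+[0,0,1])-proj('side',X))
st=ctrl.read_state();print(st['eef_pos'],st['force'])
E
python3 l.py base
```

```text
shift px phase ((0.0, 3.2443381314806174e-11), 1.0000000012858667) centroid [0. 0.]
px per mm [-0.06 -0.42]
[ 595.7  -245.96   33.35] [ 0.53 -7.54  6.02]
```

{"name": "jog_arm", "arguments": {
  "increments": [0.5,0.2,0,0,0,0,0,0.5,0.4,0,0,0,0,0,0.5,0.6,0,0,0,0,0,0.5,0.6,0,0,0,0,0,0.5,0.6,0,0,0,0,0]
}}

```text
clock: 14.75
eef_pos: [595.8, -239.9, 33.3]
tool_rot: [3.139, 0.005, 1.555]
force: [0.5, -7.9, 6.6]
width: 13.5
gripper_force: 59.2
```

```bash
python3 l.py x
```

```text
shift px phase ((-0.1784002471024273, -0.7589646931626959), 1.0267123591899872) centroid [-0.05 -0.74]
px per mm [-0.06 -0.42]
[ 595.79 -239.93   33.35] [ 0.44 -7.86  5.22]
```

{"name": "jog_arm", "arguments": {
  "increments": [0.5,0.2,0,0,0,0,0,0.5,0.4,0,0,0,0,0,0.5,0.5,0,0,0,0,0,0.5,0.5,0,0,0,0,0,0.5,0.5,0,0,0,0,0,0.5,0.5,0,0,0,0,0]
}}

```text
clock: 15.5
eef_pos: [595.9, -235.0, 33.3]
tool_rot: [3.139, 0.005, 1.555]
force: [0.6, -8.1, 5.8]
width: 13.4
gripper_force: 59.2
```

```bash
python3 l.py x; python3 -c "
from h import *
print(ctrl.read_state())
s=ctrl.get_image('side')
for a,r,k in blobs(s,(5,150,120),(20,255,255),(200,180,360,300),30):print(a,cv2.approxPolyDP(k,2,True).reshape(-1,2).tolist())"
```

```text
shift px phase ((-0.15882867498892494, -1.5073026374800946), 1.0455543700853984) centroid [-0.15 -1.25]
px per mm [-0.06 -0.42]
[ 595.87 -235.03   33.36] [ 0.78 -7.76  5.66]
{'clock': 15.65, 'qpos': array([ 0.43423623,  0.86722002, -0.17569619,  1.68170958,  0.241335  ,
        0.61009581,  0.10547077]), 'qd': array([-0.00100291,  0.00029745,  0.00097926,  0.00092732, -0.0012302 ,
        0.00106341,  0.00171763]), 'tau': array([-4.51126546e+00, -5.62712860e+01, -6.31289050e+00, -9.73001093e+00,
       -1.39932297e+00,  3.62164602e-01, -2.44819344e-02]), 'eef_pos': array([ 595.87459129, -235.02936197,   33.35541618]), 'tool_rot': array([3.13894377, 0.00469035, 1.5548948 ]), 'force': array([ 0.78428481, -7.76013956,  5.65974865]), 'torque': array([-1.43886867,  0.00444596, -0.00269253]), 'gripper_force': 59.21912491321564, 'width': 13.329599976632624}
518.5 [[270, 251], [265, 249], [256, 255], [250, 248], [245, 253], [250, 256], [251, 270], [245, 272], [239, 269], [228, 278], [240, 284], [271, 258]]
```

```bash
python3 -c "
from cell import ctrl
print(ctrl.finish_job())"
```

```text
the job is handed in; nothing more can be done
None
```

I handed the job in at 15.7 s: the table is turned against its index stop and the wedge is still gripped flat under the roller. From the camera I estimate the roller end is lifted about 4 mm; the hand-in gave no score, so I can't confirm the run passed.

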